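Empty the catch tray of the panel cutter into the tote

ROBOT

A 6-joint arm with a two-finger parallel gripper is mounted at the origin on the work surface. World frame = base frame: x ahead of the robot, y to its left, z up, the work surface at z = 0. Lengths are in m, angles in rad, forces in N, time in s.
With the tool pointing down it reaches from about 0.3 to 0.775 m from the base axis. Payload 14.6 kg.
Tool frame: the origin (TCP) lies at the very end of the fingers, on their centre line; the grasp point (between the pads) lies 19 mm behind it; z points along the fingers, y is the line along which they close (so a half turn about z gives the same grasp; the last joint's range is limited). The gripper opens to 94 mm and grips with 3 to 60 N. Pads are 16 mm wide; open, the fingers measure 119 mm over their backs; the gripper's body (75 mm by 177 mm) begins 78 mm behind the grasp point.
Start: joints at [-1.268, 0.3, 1.521, -0, 1.321, -0.067], TCP at [0.199, -0.513, 0.205] pointing down, gripper open.
Joint ranges: [-3.03, 3.03], [-0.79, 2.21], [0.23, 2.52], [-1.04, 4.18], [0, 3.07], [-2.55, 2.55]. Speed limits (rad/s): [2.22, 2.22, 2.57, 3.14, 3.14, 3.14].

INTERFACE

Orientations are given as [roll, pitch, yaw] about the fixed x, y, z axes, in that order (R = Rz(yaw) Ry(pitch) Rx(roll)).
In Python, from station import ctrl gives the robot as it stands.
- The arm moves only by the tool move_arm, never from a script. Its argument "increments" is a list of rows, each a list of 7 numbers: the opening, from 0 (shut) to 1 (fully open), then the shift along the tool's x, y, z in units of 50 mm (1.0 is 50 mm), then the turn, a rotation vector about the tool's x, y, z in rad. In form: [[claw, tx, ty, tz, rx, ry, rz], ...]. A call has 1 to 20 rows; each row shifts and turns the commanded pose from where the row before left it, along the tool's axes as they then stand; what a row does not reach is not made up. A row lasts 1/10 s, in which the tool goes at most 50 mm and 8.59 degrees, less where a joint would pass 70% of its speed; a pose out of reach is approached as far as the arm can. A call is refused whole if a number of a shift passes 1 or a number of a turn 0.15, either way. A call with a gripper value outside its range is refused whole. The fingers move at their own pace and stop on an object; "force" is the grip in N (left out, the last holds). Time passes only in rows, so rows that do not move let the fingers close. It gives the time, the measured TCP pose, the force, the opening and the grip force at its end, in the units of the state.
- ctrl.get_obs(): the state, without advancing time (a new reading comes with each control period).
- ctrl.camera(name): name is "side" or "top" or "wrist"; returns a dict with "color" (400x640x3 uint8, blue, green, red), "K" (3x3 intrinsics, pixels), "pose" (4x4, takes a point from camera to world coordinates); the wrist camera has in their place "tool_from_camera" (4x4, takes a point from camera to tool coordinates, whose origin is the TCP and whose axes are the flange's). Camera axes: x right, y down, z forward; pixel columns grow to the right and rows downward; lengths in m; the calibration is good to about 2 mm. The wrist camera is an equidistant fisheye: a pixel r from the principal point sees the ray r / f radians off the axis. A picture is of the moment at which its call begins: read the wrist's pose just before it. There is no depth.
- ctrl.hand_in(): hands the job in; it is judged then, once.
Trained networks look in a picture, given as the dict that the camera call returned (one of the last four; its "shot" number tells which), for a name from the list of things; names that differ only in an ending like _2 or _b are one class to them, and where a whole thing is asked for, a point or a joint stands for the part that bears it (a point fixed in the world has none). Each returns a list of dicts, best first, with "conf" (0 to 1); they miss things now and then, are a little off and sometimes report something else, mostly with a low value. They report only what shows in the picture. A call takes as long as a camera call.
- ctrl.cut_out(name, picture): "mask" (400x640 bool, what is visible of it) and "centre" ([row, column] in pixels, amid what is visible of it).
The state is a dict: "time_s": time; "qpos": joint angles; "joint_vel": joint speeds; "tau": joint torques, N m; "ee_pos": TCP position; "eef_rot": TCP orientation; "force": force on the tool from outside, world axes, zero at the start; "moment": the same for the moment, N m; "grip_width": finger opening in m; "grip_force": force on a finger pad.
Only numpy, scipy, OpenCV 4.12 (cv2) and the standard library are available. Lean on these libraries where they do the work, as an engineer would, in place of code of your own. Each camera call takes 0.05 s, during which the arm holds its last target. There are 200 camera calls.

TASK

Pull the machine's catch tray right out by its red tab, set the three finished black modules flat and right way up in the tote, one in each compartment marked by a blue dot, then push the emptied tray fully home again. The modules are freshly potted: squeeze them only lightly (well under 70 N) and set them down rather than dropping or throwing them. Leave the green offcut strip in the tray, and do not disturb the module already packed or the other things on the bench.

Things in the scene. Friction and masses are not known exactly. Their poses are not given: they have to be found in the camera images.
- module1: finished converter module: green circuit board 54 x 34 x 4 mm under a black potted block 48 (x) x 30 (y) x 20 mm with a silver label on top; 24 mm tall, about 70 g. Origin: centre of the underside; x along its length, z up. Starts flat in the catch tray, long side roughly along the tray's x; the three lie about 80 mm apart in y. Freshly potted: a squeeze over 70 N on a pad spoils it
- module2: finished converter module: green circuit board 54 x 34 x 4 mm under a black potted block 48 (x) x 30 (y) x 20 mm with a silver label on top; 24 mm tall, about 70 g. Origin: centre of the underside; x along its length, z up. Starts flat in the catch tray, long side roughly along the tray's x; the three lie about 80 mm apart in y. Freshly potted: a squeeze over 70 N on a pad spoils it
- module3: finished converter module: green circuit board 54 x 34 x 4 mm under a black potted block 48 (x) x 30 (y) x 20 mm with a silver label on top; 24 mm tall, about 70 g. Origin: centre of the underside; x along its length, z up. Starts flat in the catch tray, long side roughly along the tray's x; the three lie about 80 mm apart in y. Freshly potted: a squeeze over 70 N on a pad spoils it
- dot1: blue round paper dot, 28 mm across, flat on the tote floor at the middle of an empty compartment (three of the four have one). Origin on the floor surface, 4 mm above the table; axes as the tote
- dot2: blue round paper dot, 28 mm across, flat on the tote floor at the middle of an empty compartment (three of the four have one). Origin on the floor surface, 4 mm above the table; axes as the tote
- dot3: blue round paper dot, 28 mm across, flat on the tote floor at the middle of an empty compartment (three of the four have one). Origin on the floor surface, 4 mm above the table; axes as the tote
- tray (a joint): slide of the aluminium catch tray, m: 0 = fully home in the machine, 0.14 = fully pulled out along the machine's -x; starts nearly home; holds where it is left (about 3 N of friction)
- tray_tab (a point): middle of the top edge of the tray's red upright pull tab: 8 mm thick (x), 60 mm wide (y), top edge 72 mm above the table, clear on both sides down to 12 mm above the table; it stands 35 mm ahead of the tray's front wall. Axes as the machine: x points into the machine, so the tray is pulled out along -x. Moves with the tray
- tray_floor (a point): centre of the tray's floor surface, 8 mm above the table; inside 142 (x) x 250 (y) mm, walls 4 mm thick with their rims 34 mm above the table. 110 mm behind the tab (+x). Moves with the tray, axes as the machine
- machine: grey benchtop panel-cutting machine, fixed. Origin on the table, ahead of its mouth; x points into it, its front looks to -x. A clear canopy covers x = 90 to 240 mm, y within +-140 mm, from 85 to 90 mm above the table with side walls; with the tray home the modules lie under it, with the tray out they are clear of it. Behind x = 240 mm the grey body is 235 mm tall
- tote: white plastic tote, fixed, 160 (x) x 220 (y) mm outside, walls 4 mm thick and 45 mm tall, floor 4 mm; a cross divider 4 mm thick whose top is 25 mm above the table makes four compartments, each 74 (x) x 104 (y) mm, centred at x = +-39, y = +-54 mm. Origin: centre of the underside on the table. A blue power supply 125 mm tall stands from 160 mm behind its centre (+x)
- packed: a fourth module just like the others, already packed in the tote compartment that shows no blue dot. Origin: centre of the underside, x along its length. Leave it alone
- offcut: green circuit-board offcut strip, 14 (x) x 170 (y) x 5 mm, lying across the tray behind the modules; stays in the tray. Origin: centre of the underside
- cleaner: black dome-shaped soldering tip cleaner, 76 mm across, 90 mm tall, bystander. Origin: centre of the underside
- marker: black marker pen with a blue cap, 125 x 12 x 12 mm, lying along its x between machine and tote, bystander. Origin: middle of the underside
- driver: screwdriver with an orange handle, 180 mm long, up to about 30 mm thick, lying near the robot, bystander. Origin: underside near the middle
- screwbox: clear open box of screws, 110 x 80 x 50 mm, to one side, bystander. Origin: centre of the underside
- partsbox: closed green parts box with a grey lid, 120 x 80 x 52 mm, to the other side, bystander. Origin: centre of the underside

How it is judged:
On the way, in this order (a step that is already met when the one before it is completed fails the run):
1. the catch tray is pulled right out (more than 120 of its 140 mm) (value of joint tray above 0.12 m), for 0.2 s.
2. the three modules lie flat in the tote, one in each compartment with a blue dot (((horizontal distance between module1 and dot1 below 0.042 m and height (world z) of module1 below 0.012 m and angle between module1's own z axis and vertical below 0.15 rad) or (horizontal distance between module2 and dot1 below 0.042 m and height (world z) of module2 below 0.012 m and angle between module2's own z axis and vertical below 0.15 rad) or (horizontal distance between module3 and dot1 below 0.042 m and height (world z) of module3 below 0.012 m and angle between module3's own z axis and vertical below 0.15 rad)) and ((horizontal distance between module1 and dot2 below 0.042 m and height (world z) of module1 below 0.012 m and angle between module1's own z axis and vertical below 0.15 rad) or (horizontal distance between module2 and dot2 below 0.042 m and height (world z) of module2 below 0.012 m and angle between module2's own z axis and vertical below 0.15 rad) or (horizontal distance between module3 and dot2 below 0.042 m and height (world z) of module3 below 0.012 m and angle between module3's own z axis and vertical below 0.15 rad)) and ((horizontal distance between module1 and dot3 below 0.042 m and height (world z) of module1 below 0.012 m and angle between module1's own z axis and vertical below 0.15 rad) or (horizontal distance between module2 and dot3 below 0.042 m and height (world z) of module2 below 0.012 m and angle between module2's own z axis and vertical below 0.15 rad) or (horizontal distance between module3 and dot3 below 0.042 m and height (world z) of module3 below 0.012 m and angle between module3's own z axis and vertical below 0.15 rad))), for 0.2 s.
3. the emptied tray is pushed fully home (within 6 mm) (value of joint tray below 0.006 m), for 0.2 s.
At the end, for the whole second after the job is handed in: At each blue dot one module lies at rest, right way up and flat (0.15 rad), within 42 mm of the dot, underside under 12 mm above the table. The tray is home within 6 mm with the offcut strip in it; the packed module is flat, within 20 mm of its start (all of step 2 and value of joint tray below 0.006 m and height (world z) of offcut below 0.03 m and x of offcut in the frame of tray_floor between -0.075 and 0.075 m and y of offcut in the frame of tray_floor between -0.129 and 0.129 m and distance of packed from where it was at the start of the episode below 0.02 m and angle between packed's own z axis and vertical below 0.15 rad and linear speed of each of module1, module2, module3 below 0.03 m/s); the robot touches nothing.
It fails at once if a module is squeezed with more than 70 N on a finger pad (contact force between the fingers and module1 above 140 N or contact force between the fingers and module2 above 140 N or contact force between the fingers and module3 above 140 N).
It fails at once if a module is dropped (falls free by more than about 4 cm) or sent flying ((linear speed of module1 above 0.9 m/s and contact force between the fingers and module1 below 0.05 N) or (linear speed of module2 above 0.9 m/s and contact force between the fingers and module2 below 0.05 N) or (linear speed of module3 above 0.9 m/s and contact force between the fingers and module3 below 0.05 N)).
It fails at once if the offcut strip is lifted out of the tray (height (world z) of offcut above 0.05 m).
It fails at once if a bystander (cleaner, marker, screwdriver, screw box, parts box or the packed module) is moved more than 30 mm (distance of any of cleaner, marker, driver, screwbox, partsbox, packed from where it was at the start of the episode above 0.03 m).
It also fails if it takes over 72 s, if anything falls off the work surface, if the arm or the gripper's body presses on something with over 40 N, if the wrist force passes 120 N, or if a joint passes its speed limit or range.

## Working session

There is one attempt and no reset: what is moved stays moved. The work goes in short steps, Python scripts to look and compute and a tool call to move; the robot and the scene stay as the last step left them, time stands still between calls to the robot, and variables do not carry over. Pictures are saved under pics/ and viewed, at most 10 in all, crops included, and the job is handed in when it is done.

Besides the shell and the picture viewer there is one more tool, called after ">>>" as a command line: name --pt "numbers of a row" for each row, then --argument value for the rest. move_arm: Moves the arm, as the interface text tells. Its arguments: {"type":"object","properties":{"increments":{"type":"array","items":{"type":"array","items":{"type":"number"}}},"force":{"type":"number"}},"required":["increments"]}

```bash
mkdir -p pics
cat > h.py <<'E'
import numpy as np, cv2
from station import ctrl
from scipy.spatial.transform import Rotation as R
def ray_pt(c,uv,z):
    K,P=c["K"],c["pose"]; u,v=uv
    d=P[:3,:3]@np.linalg.solve(K,[u,v,1.]); o=P[:3,3]
    return o+d*(z-o[2])/d[2]
E
python3 - <<'E'
from h import *
for n in("top","side"):
    c=ctrl.camera(n); cv2.imwrite(f"pics/{n}0.png",c["color"])
    print(n,c["pose"].round(3).tolist(),c["K"].round(1).tolist())
    if n=="top":
        for k,z in(("module1",.03),("dot1",.004),("tray_tab",.072),("tray_floor",.034),("machine",.1),("tote",.045),("packed",.028),("offcut",.013),("cleaner",.09),("marker",.01),("driver",.015),("screwbox",.05),("partsbox",.05)):
            for r in ctrl.cut_out(k,c)[:5]:
                if r["conf"]<.3: continue
                m=r["mask"].astype(np.uint8)
                q=cv2.minAreaRect(np.argwhere(m)[:,::-1].astype(np.float32))
                print(k,round(r["conf"],2),np.round(r["centre"]),ray_pt(c,r["centre"][::-1],z).round(3),[ray_pt(c,p,z)[:2].round(3).tolist() for p in cv2.boxPoints(q)])
print(ctrl.get_obs())
E
```

```text
top [[0.008, -0.986, 0.166, 0.346], [-1.0, -0.007, 0.002, 0.024], [-0.001, -0.166, -0.986, 1.293], [0.0, 0.0, 0.0, 1.0]] [[379.7, 0.0, 322.1], [0.0, 379.7, 199.7], [0.0, 0.0, 1.0]]
module1 0.64 [182. 374.] [ 0.62  -0.149  0.03 ] [[0.627, -0.145], [0.627, -0.176], [0.606, -0.175], [0.606, -0.145]]
module1 0.62 [183. 402.] [ 0.616 -0.244  0.03 ] [[0.631, -0.224], [0.631, -0.258], [0.61, -0.257], [0.61, -0.223]]
dot1 0.43 [228. 270.] [0.464 0.205 0.004] [[0.487, 0.218], [0.487, 0.191], [0.46, 0.19], [0.46, 0.217]]
tray_tab 0.68 [188. 405.] [ 0.593 -0.244  0.072] [[0.618, -0.112], [0.631, -0.366], [0.545, -0.366], [0.532, -0.114]]
tray_floor 0.9 [188. 406.] [ 0.601 -0.256  0.034] [[0.626, -0.116], [0.64, -0.378], [0.551, -0.378], [0.537, -0.118]]
tray_floor 0.36 [127. 406.] [ 0.814 -0.26   0.034] [[1.013, -0.08], [1.037, -0.452], [0.554, -0.452], [0.532, -0.102]]
machine 0.58 [128. 405.] [ 0.787 -0.243  0.1  ] [[0.975, -0.075], [1.002, -0.426], [0.547, -0.43], [0.523, -0.1]]
tote 0.67 [213. 254.] [0.507 0.254 0.045] [[0.592, 0.374], [0.598, 0.143], [0.431, 0.136], [0.425, 0.362]]
packed 
[... 932 characters left out ...]
4, 198.4], [0.0, 0.0, 1.0]]
{'time_s': 0.75, 'qpos': array([-1.26761219e+00,  2.99873081e-01,  1.52100552e+00,  1.91665937e-05,
        1.32068438e+00, -6.65825632e-02]), 'joint_vel': array([ 0.00125208, -0.00112535, -0.00215295,  0.00207065,  0.00027287,
       -0.00064609]), 'tau': array([ 5.06036231e-04, -5.31601810e+01, -3.52896595e+01,  7.08989147e-02,
        2.12398998e-02, -3.54785573e-05]), 'ee_pos': array([ 0.19877762, -0.51281538,  0.20545802]), 'eef_rot': array([ 3.14156181e+00, -1.65548146e-05,  3.69761955e-01]), 'force': array([ 0.12646397,  0.26297411, -0.32690166]), 'moment': array([-0.00399359, -0.04807492, -0.0664519 ]), 'grip_force': 0.0, 'grip_width': 0.09416243912576236}
```

Run:
```python
import cv2
a=cv2.imread("pics/top0.png")[120:270,200:470]
cv2.imwrite("pics/topc.png",cv2.resize(a,None,fx=2.95,fy=2.95,interpolation=cv2.INTER_CUBIC))
```

```text
(no output)
```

View pics/topc.png

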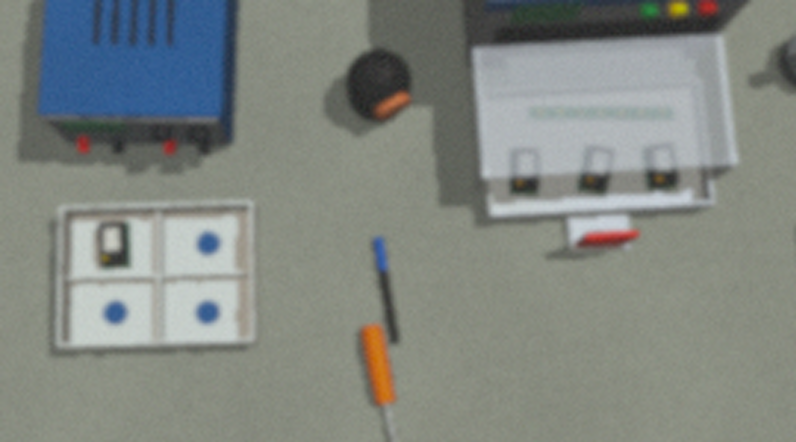

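View pics/side0.png

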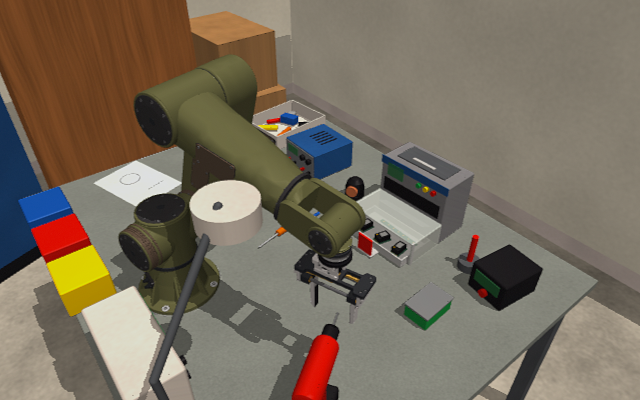

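The top crop shows three modules at the front of the tray under the canopy. The tab is red at crop (608,239), and the blue dots are at crop (208,243), (115,313) and (207,313), with the packed module at (112,243). The side view matches this. Next I'll segment the tab and dots by colour.

```bash
cat >> h.py <<'E'
def blobs(c,lo,hi,amin=15,roi=None):
    hsv=cv2.cvtColor(c["color"],cv2.COLOR_BGR2HSV)
    m=cv2.inRange(hsv,np.array(lo),np.array(hi))
    if roi: z=np.zeros_like(m); a,b,d,e=roi; z[b:e,a:d]=m[b:e,a:d]; m=z
    n,l,s,ce=cv2.connectedComponentsWithStats(m)
    return [(ce[i],s[i],l==i) for i in range(1,n) if s[i][4]>=amin]
E
python3 - <<'E'
from h import *
c=ctrl.camera("top")
for ce,s,m in blobs(c,(100,100,40),(125,255,255),20,(215,185,290,245)): print("dot",ce.round(1),s,ray_pt(c,ce,.004).round(4))
for lo,hi in(((0,120,80),(8,255,255)),((170,120,80),(180,255,255))):
  for ce,s,m in blobs(c,lo,hi,8,(385,180,430,215)):
    print("tab",ce.round(1),s,ray_pt(c,ce,.06).round(4))
    ys,xs=np.nonzero(m)
    for e in(xs.min(),xs.max()):
        print(e,ys[abs(xs-e)<3].min(),ys[abs(xs-e)<3].max(),ray_pt(c,(e,ys[abs(xs-e)<3].min()),.072).round(4))
o=ctrl.get_obs();print(o["ee_pos"])
E
```

```text
dot [270.3 202.1] [268 200   6   5  26] [0.5523 0.2054 0.004 ]
dot [238.6 225.6] [236 223   6   6  30] [0.4705 0.3108 0.004 ]
dot [269.9 225.5] [267 223   6   6  27] [0.4716 0.2044 0.004 ]
tab [406.2 200.3] [398 198  18   5  55] [ 0.5526 -0.2493  0.06  ]
398 200 202 [ 0.5514 -0.2201  0.072 ]
415 198 200 [ 0.5585 -0.2757  0.072 ]
[ 0.19877207 -0.51280755  0.20544807]
```

>>> move_arm --pt "0.34 0 0 0 0 0 -0.139" --pt "0.34 0 0 0 0 0 -0.139" --pt "0.34 0 0 0 0 0 -0.139" --pt "0.34 0 0 0 0 0 -0.139" --pt "0.34 0 0 0 0 0 -0.139" --pt "0.34 0 0 0 0 0 -0.139" --pt "0.34 0 0 0 0 0 -0.139" --pt "0.34 0 0 0 0 0 -0.139" --pt "0.34 0 0 0 0 0 -0.139" --force 30

```text
time_s: 1.7
ee_pos: [0.1988, -0.5128, 0.2055]
eef_rot: [3.142, 0.0, 1.627]
force: [-0.0, -0.0, 0.2]
grip_width: 0.0321
grip_force: 0.0
```

>>> move_arm --pt "0.34 0.35 0.526 0.08 0 0 0" --pt "0.34 0.35 0.526 0.08 0 0 0" --pt "0.34 0.35 0.526 0.08 0 0 0" --pt "0.34 0.35 0.526 0.08 0 0 0" --pt "0.34 0.35 0.526 0.08 0 0 0" --pt "0.34 0.35 0.526 0.08 0 0 0" --pt "0.34 0.35 0.526 0.08 0 0 0" --pt "0.34 0.35 0.526 0.08 0 0 0" --pt "0.34 0.35 0.526 0.08 0 0 0" --pt "0.34 0.35 0.526 0.08 0 0 0" --pt "0.34 0.35 0.526 0.08 0 0 0" --pt "0.34 0.35 0.526 0.08 0 0 0" --pt "0.34 0.35 0.526 0.08 0 0 0" --pt "0.34 0.35 0.526 0.08 0 0 0"

```text
time_s: 3.1
ee_pos: [0.5553, -0.2488, 0.1493]
eef_rot: [3.142, 0.0, 1.621]
force: [-0.3, -0.9, -0.4]
grip_width: 0.0323
grip_force: 0.0
```

```bash
cat >> h.py <<'E'
def wrist():
    o=ctrl.get_obs(); c=ctrl.camera("wrist")
    T=np.eye(4); T[:3,:3]=R.from_euler("xyz",o["eef_rot"]).as_matrix(); T[:3,3]=o["ee_pos"]
    c["T"]=T@c["tool_from_camera"]; return c
def wpt(c,uv,z):
    K=c["K"]; x=(uv[0]-K[0,2])/K[0,0]; y=(uv[1]-K[1,2])/K[1,1]; r=np.hypot(x,y)+1e-9
    d=c["T"][:3,:3]@np.array([x/r*np.sin(r),y/r*np.sin(r),np.cos(r)]); o=c["T"][:3,3]
    return o+d*(z-o[2])/d[2]
E
python3 - <<'E'
from h import *
o=ctrl.get_obs();print(o["ee_pos"],o["eef_rot"],o["grip_width"],o["time_s"])
c=wrist(); cv2.imwrite("pics/w1.png",c["color"])
for lo,hi in(((0,120,60),(8,255,255)),((170,120,60),(180,255,255))):
  for ce,s,m in blobs(c,lo,hi,150):
    q=cv2.boxPoints(cv2.minAreaRect(np.argwhere(m)[:,::-1].astype(np.float32)))
    print(ce.round(1),s,wpt(c,ce,.072).round(4),[wpt(c,p,.072)[:2].round(4).tolist() for p in q])
E
```

```text
[ 0.55526357 -0.24880047  0.14929041] [3.14154189e+00 3.54654639e-05 1.62081788e+00] 0.03227738628968303 3.1
[315.8 202. ] [312 163   9  76 587] [ 0.5531 -0.2448  0.072 ] [[0.5483, -0.2114], [0.555, -0.211], [0.5585, -0.2779], [0.5514, -0.2782]]
[ 28.6 390.9] [  6 378  41  22 354] [-0.0791 -0.7257  0.072 ] [[-0.1832, -0.7321], [0.0535, -0.6218], [-0.0083, -0.7171], [-0.3091, -0.8801]]
```

View pics/w1.png

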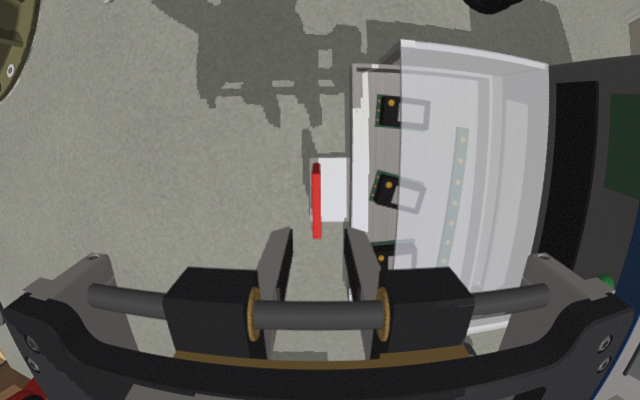

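The wrist view shows the tab at column 316, rows 163–239, lying parallel to the fingers. Its measured length is 67 mm and its position is (0.553,-0.245). I'll go down and grip it.

>>> move_arm --pt "0.34 0.08 -0.04 0.3 0 0 0" --pt "0.34 0 0 0.4 0 0 0" --pt "0.34 0 0 0.4 0 0 0" --pt "0.34 0 0 0.4 0 0 0" --pt "0.34 0 0 0.4 0 0 0" --pt "0.34 0 0 0.2 0 0 0" --pt "0 0 0 0 0 0 0" --pt "0 0 0 0 0 0 0" --pt "0 0 0 0 0 0 0" --pt "0 0 0 0 0 0 0" --force 30

```text
time_s: 4.15
ee_pos: [0.5526, -0.2461, 0.0456]
eef_rot: [3.14, 0.001, 1.621]
force: [0.2, -0.1, 3.0]
grip_width: 0.008
grip_force: 30.0
```

>>> move_arm --pt "0 0 -0.1 0 0 0 0" --pt "0 0 -0.25 0 0 0 0" --pt "0 0 -0.25 0 0 0 0" --pt "0 0 -0.25 0 0 0 0" --pt "0 0 -0.25 0 0 0 0" --pt "0 0 -0.25 0 0 0 0" --pt "0 0 -0.25 0 0 0 0" --pt "0 0 -0.25 0 0 0 0" --pt "0 0 -0.25 0 0 0 0" --pt "0 0 -0.25 0 0 0 0" --pt "0 0 -0.25 0 0 0 0" --pt "0 0 -0.1 0 0 0 0" --pt "0 0 0 0 0 0 0"

```text
time_s: 5.45
ee_pos: [0.4211, -0.2542, 0.0456]
eef_rot: [3.13, 0.006, 1.62]
force: [34.1, -8.6, -20.3]
grip_width: 0.0079
grip_force: 30.0
```

>>> move_arm --pt "0.34 0 0 0 0 0 0" --pt "0.34 0 0 0 0 0 0" --pt "0.34 0 0 -0.5 0 0 0" --pt "0.34 0 0 -0.8 0 0 0" --pt "0.34 0 0 -0.8 0 0 0" --pt "0.5 -0.2 0.3 -0.8 0 0 0.14" --pt "0.5 -0.3 0.3 -0.5 0 0 0.14" --pt "0.5 -0.3 0.3 0 0 0 0.14" --pt "0.55 0 0 0 0 0 0.14" --pt "0.55 0 0 0 0 0 0.14" --pt "0.55 0 0 0 0 0 0.14" --pt "0.55 0 0 0 0 0 0.14" --pt "0.55 0 0 0 0 0 0.14" --pt "0.55 0 0 0 0 0 0.14" --pt "0.55 0 0 0 0 0 0.14" --pt "0.55 0 0 0 0 0 0.14"

```text
time_s: 7.05
ee_pos: [0.457, -0.2959, 0.2143]
eef_rot: [-3.141, 0.001, 0.075]
force: [-0.2, 0.3, -0.9]
grip_width: 0.052
grip_force: 0.0
```

Run:
```python
from h import *
o=ctrl.get_obs();print(o["ee_pos"],o["eef_rot"],o["grip_width"],o["time_s"])
c=wrist(); cv2.imwrite("pics/w2.png",c["color"])
for k in ("module1","offcut","tray_floor"):
  for r in ctrl.cut_out(k,c)[:5]:
    if r["conf"]<.3: continue
    q=cv2.minAreaRect(np.argwhere(r["mask"])[:,::-1].astype(np.float32))
    print(k,round(r["conf"],2),np.round(r["centre"]),wpt(c,q[0],.02).round(3),[wpt(c,p,.02)[:2].round(3).tolist() for p in cv2.boxPoints(q)])
```

```text
[ 0.45696904 -0.29594793  0.21433261] [-3.14109839e+00  6.49371364e-04  7.48378056e-02] 0.05197903807940508 7.05
module1 0.87 [133. 223.] [ 0.506 -0.171  0.02 ] [[0.48, -0.149], [0.533, -0.151], [0.531, -0.191], [0.479, -0.189]]
module1 0.83 [137. 350.] [ 0.512 -0.328  0.02 ] [[0.538, -0.309], [0.541, -0.342], [0.487, -0.347], [0.484, -0.313]]
module1 0.77 [137. 284.] [ 0.508 -0.255  0.02 ] [[0.485, -0.231], [0.539, -0.243], [0.531, -0.278], [0.477, -0.267]]
offcut 0.84 [ 82. 300.] [ 0.575 -0.265  0.02 ] [[0.57, -0.182], [0.585, -0.182], [0.585, -0.345], [0.57, -0.346]]
offcut 0.49 [133.  27.] [0.514 0.202 0.02 ] [[0.614, 0.313], [0.59, 0.12], [0.431, 0.126], [0.422, 0.327]]
tray_floor 0.71 [116. 287.] [ 0.507 -0.255  0.02 ] [[0.39, -0.109], [0.613, -0.11], [0.62, -0.379], [0.408, -0.398]]
tray_floor 0.58 [ 82. 295.] [ 0.575 -0.264  0.02 ] [[0.568, -0.179], [0.585, -0.179], [0.587, -0.345], [0.57, -0.346]]
```

View pics/w2.png

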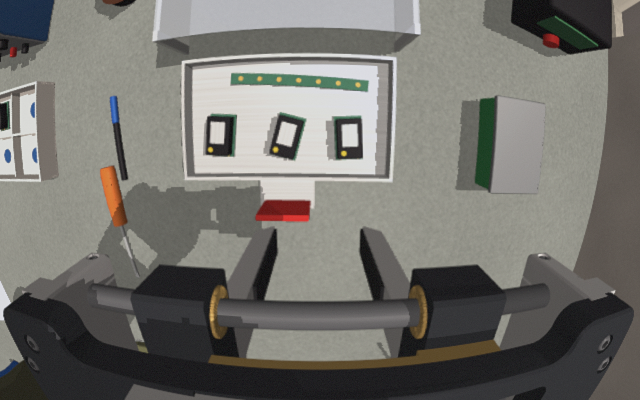

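The wrist view shows modules at pixels (222,135), (287,136) and (349,137), with the offcut behind them and the tray fully out. I'll approach the right-hand module, C, first and check it from close up.

>>> move_arm --pt "0.62 0.175 0.12 0.4 0 0 0" --pt "0.62 0.175 0.12 0.4 0 0 0" --pt "0.62 0.175 0.12 0.4 0 0 0" --pt "0.62 0.175 0.12 0.4 0 0 0" --pt "0.62 0.175 0.12 0.4 0 0 0" --pt "0.62 0.175 0.12 0.4 0 0 0" --pt "0.62 0 0 0 0 0 0" --force 15

```text
time_s: 7.95
ee_pos: [0.5121, -0.3273, 0.0916]
eef_rot: [-3.139, 0.003, 0.084]
force: [-0.6, 0.1, 0.4]
grip_width: 0.0585
grip_force: 0.0
```

```bash
cat > look.py <<'E'
from h import *
def look(z=.02):
    o=ctrl.get_obs();print(o["ee_pos"].round(4),o["eef_rot"].round(3),round(o["grip_width"],4),o["time_s"])
    c=wrist()
    for r in ctrl.cut_out("module1",c)[:5]:
        if r["conf"]<.3: continue
        pts=np.argwhere(r["mask"])[:,::-1]
        w=np.array([wpt(c,p,z)[:2] for p in pts],np.float32)
        q=cv2.minAreaRect(w); print(round(r["conf"],2),np.round(r["centre"]),np.array(q[0]).round(4),np.round(q[1],4),"ang",round(q[2],1))
    return c
E
python3 - <<'E'
from look import *
c=look(); cv2.imwrite("pics/w3.png",c["color"])
E
```

```text
[ 0.5121 -0.3273  0.0916] [-3.139e+00  3.000e-03  8.400e-02] 0.0585 7.95
0.98 [200. 154.] [ 0.5055 -0.1705] [0.0461 0.0594] ang 88.6
0.7 [202. 232.] [ 0.5078 -0.2544] [0.0373 0.0597] ang 78.8
0.65 [207. 321.] [ 0.511  -0.3281] [0.0589 0.0325] ang 7.1
```

View pics/w3.png

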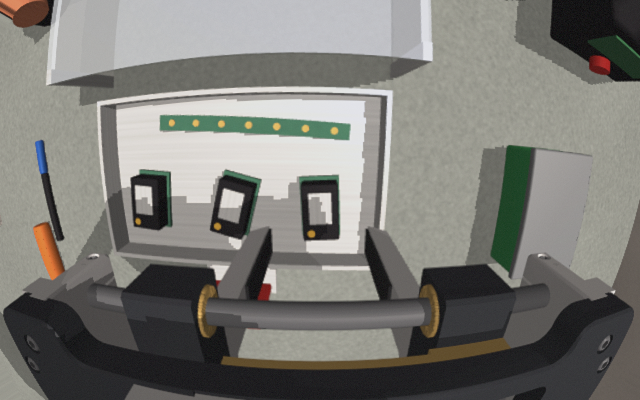

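Close up, module C is centred between the fingers at pixel (321,207). I'll go down, grip and lift.

>>> move_arm --pt "0.62 0 0.02 0.35 0 0 -0.02" --pt "0.62 0 0 0.35 0 0 0" --pt "0.62 0 0 0.35 0 0 0" --pt "0.62 0 0 0.31 0 0 0" --pt "0.62 0 0 0.15 0 0 0" --pt "0.2 0 0 0 0 0 0" --pt "0.2 0 0 0 0 0 0" --pt "0.2 0 0 0 0 0 0" --pt "0.2 0 0 0 0 0 0" --pt "0.2 0 0 0 0 0 0" --force 15

```text
time_s: 9.05
ee_pos: [0.5131, -0.3289, 0.0197]
eef_rot: [3.141, -0.001, 0.101]
force: [-0.2, 0.9, 5.0]
grip_width: 0.0295
grip_force: 14.9
```

>>> move_arm --pt "0.2 0 0 -0.3 0 0 0" --pt "0.2 0 0 -0.7 0 0 0" --pt "0.2 0 0 -0.7 0 0 0" --pt "0.2 0.123 -0.4 -0.2 0 0 0" --pt "0.2 0.123 -0.75 0 0 0 0" --pt "0.2 0.123 -0.75 0 0 0 0" --pt "0.2 0.123 -0.75 0 0 0 0" --pt "0.2 0.123 -0.75 0 0 0 0" --pt "0.2 0.123 -0.75 0 0 0 0" --pt "0.2 0.123 -0.75 0 0 0 0" --pt "0.2 0.123 -0.75 0 0 0 0" --pt "0.2 0.123 -0.75 0 0 0 0" --pt "0.2 0.123 -0.75 0 0 0 0" --pt "0.2 0.123 -0.75 0 0 0 0" --pt "0.2 0.123 -0.75 0 0 0 0" --pt "0.2 0.123 -0.75 0 0 0 0" --pt "0.2 0.123 -0.75 0 0 0 0" --pt "0.2 0.123 -0.4 0 0 0 0.09" --pt "0.2 0 0 0 0 0 0"

```text
time_s: 10.95
ee_pos: [0.5515, 0.2077, 0.1148]
eef_rot: [-3.141, -0.001, 0.011]
force: [0.2, -0.2, -0.1]
grip_width: 0.0298
grip_force: 14.9
```

Run:
```python
from look import *
o=ctrl.get_obs();print(o["ee_pos"].round(4),o["eef_rot"].round(3))
c=wrist(); cv2.imwrite("pics/w4.png",c["color"])
for ce,s,m in blobs(c,(100,100,40),(125,255,255),40): print("dot",ce.round(1),s[4],wpt(c,ce,.004).round(4))
for r in ctrl.cut_out("tote",c)[:1]+ctrl.cut_out("packed",c)[:3]: print(r["conf"],np.round(r["centre"]),wpt(c,r["centre"][::-1],.02).round(3))
```

```text
[0.5515 0.2077 0.1148] [-3.141e+00 -1.000e-03  1.100e-02]
dot [211.3  24.3] 14133 [0.7227 0.3132 0.004 ]
dot [319.7 191.3] 330 [0.5568 0.2064 0.004 ]
dot [501.3 209.5] 345 [0.5393 0.0043 0.004 ]
dot [221.6 264.1] 206 [0.4754 0.311  0.004 ]
dot [ 19.1 382.2] 1397 [0.0519 0.9725 0.004 ]
0.89 [204. 250.] [0.547 0.271 0.02 ]
0.83 [202. 210.] [0.549 0.311 0.02 ]
```

View pics/w4.png

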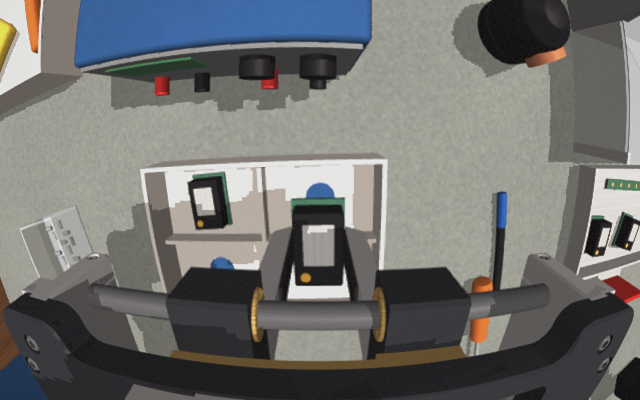

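The module is held level above the dot, which is partly hidden at (320,190). The tote walls are clear of the fingers. I'll lower it.

>>> move_arm --pt "0.2 0.04 0 0.4 0 0 0" --pt "0.2 0.04 0 0.45 0 0 0" --pt "0.2 0 0 0.45 0 0 0" --pt "0.2 0 0 0.35 0 0 0" --pt "0.2 0 0 0.2 0 0 0" --pt "0.2 0 0 0.1 0 0 0" --pt "0.2 0 0 0 0 0 0"

```text
time_s: 11.8
ee_pos: [0.5557, 0.2049, 0.0166]
eef_rot: [3.142, -0.0, 0.011]
force: [-0.2, -0.2, -0.6]
grip_width: 0.0296
grip_force: 14.9
```

>>> move_arm --pt "0.55 0 0 0 0 0 0" --pt "0.55 0 0 0 0 0 0" --pt "0.55 0 0 0 0 0 0" --pt "0.55 0 0 -0.5 0 0 0" --pt "0.55 0 0 -0.8 0 0 0" --pt "0.55 0 0 -0.7 0 0 0" --pt "0.6 -0.082 0.48 0 0 0 0" --pt "0.6 -0.082 0.75 0 0 0 0" --pt "0.6 -0.082 0.75 0 0 0 0" --pt "0.6 -0.082 0.75 0 0 0 0" --pt "0.6 -0.082 0.75 0 0 0 0" --pt "0.6 -0.082 0.75 0 0 0 0" --pt "0.6 -0.082 0.75 0 0 0 0" --pt "0.6 -0.082 0.75 0 0 0 0" --pt "0.6 -0.082 0.75 0 0 0 0" --pt "0.6 -0.082 0.75 0 0 0 0" --pt "0.6 -0.082 0.75 0 0 0 0" --pt "0.6 -0.082 0.75 0 0 0 0" --pt "0.6 -0.082 0.48 0 0 0 0.1" --pt "0.6 0 0 0 0 0 0.1"

```text
time_s: 13.8
ee_pos: [0.5066, -0.2584, 0.1167]
eef_rot: [3.141, -0.0, -0.196]
force: [0.3, 0.7, 0.2]
grip_width: 0.0564
grip_force: 0.0
```

Run:
```python
from look import *
look()
```

```text
[ 0.5066 -0.2584  0.1167] [ 3.141 -0.    -0.196] 0.0564 13.8
0.94 [215. 232.] [ 0.5053 -0.1707] [0.0582 0.0415] ang 0.7
0.92 [200. 309.] [ 0.5076 -0.2535] [0.0347 0.0569] ang 77.7
0.86 [230.   7.] [0.5525 0.2131] [0.0498 0.0392] ang 4.8
0.58 [240. 110.] [ 0.5056 -0.0152] [0.1138 0.016 ] ang 9.7
```

>>> move_arm --pt "0.6 0 -0.09 0.3 0 0 0.015" --pt "0.6 0 0 0.45 0 0 0" --pt "0.6 0 0 0.45 0 0 0" --pt "0.6 0 0 0.4 0 0 0" --pt "0.6 0 0 0.25 0 0 0" --pt "0.6 0 0 0.1 0 0 0" --pt "0.2 0 0 0 0 0 0" --pt "0.2 0 0 0 0 0 0" --pt "0.2 0 0 0 0 0 0" --pt "0.2 0 0 0 0 0 0" --pt "0.2 0 0 0 0 0 0" --force 15

```text
time_s: 15.0
ee_pos: [0.5084, -0.2515, 0.0197]
eef_rot: [3.141, -0.001, -0.204]
force: [0.1, -0.4, 6.7]
grip_width: 0.0299
grip_force: 15.0
```

>>> move_arm --pt "0.2 0 0 -0.3 0 0 0" --pt "0.2 0 0 -0.7 0 0 0" --pt "0.2 0 0 -0.7 0 0 -0.1" --pt "0.2 0 0 -0.2 0 0 -0.115" --pt "0.2 -0.046 -0.45 0 0 0 0" --pt "0.2 -0.046 -0.75 0 0 0 0" --pt "0.2 -0.046 -0.75 0 0 0 0" --pt "0.2 -0.046 -0.75 0 0 0 0" --pt "0.2 -0.046 -0.75 0 0 0 0" --pt "0.2 -0.046 -0.75 0 0 0 0" --pt "0.2 -0.046 -0.75 0 0 0 0" --pt "0.2 -0.046 -0.75 0 0 0 0" --pt "0.2 -0.046 -0.75 0 0 0 0" --pt "0.2 -0.046 -0.75 0 0 0 0" --pt "0.2 -0.046 -0.75 0 0 0 0" --pt "0.2 -0.046 -0.75 0 0 0 0" --pt "0.2 -0.046 -0.44 0 0 0 0" --pt "0.2 0 0 0 0 0 0"

```text
time_s: 16.8
ee_pos: [0.4727, 0.2076, 0.1147]
eef_rot: [-3.141, -0.0, 0.014]
force: [0.3, -0.2, -1.0]
grip_width: 0.0302
grip_force: 15.0
```

Lower, release, then lift.

>>> move_arm --pt "0.2 0.02 0.04 0.4 0 0 0" --pt "0.2 0 0 0.45 0 0 0" --pt "0.2 0 0 0.45 0 0 0" --pt "0.2 0 0 0.35 0 0 0" --pt "0.2 0 0 0.2 0 0 0" --pt "0.2 0 0 0.1 0 0 0" --pt "0.2 0 0 0 0 0 0"

```text
time_s: 17.5
ee_pos: [0.4743, 0.2031, 0.0166]
eef_rot: [3.142, 0.0, 0.01]
force: [0.7, 0.8, -0.1]
grip_width: 0.0301
grip_force: 15.0
```

>>> move_arm --pt "0.55 0 0 0 0 0 0" --pt "0.55 0 0 0 0 0 0" --pt "0.55 0 0 0 0 0 0" --pt "0.55 0 0 -0.5 0 0 0" --pt "0.55 0 0 -0.8 0 0 0" --pt "0.55 0 0 -0.7 0 0 0" --pt "0.6 0.05 0.4 0 0 0 0" --pt "0.6 0.05 0.75 0 0 0 0" --pt "0.6 0.05 0.75 0 0 0 0" --pt "0.6 0.05 0.75 0 0 0 0" --pt "0.6 0.05 0.75 0 0 0 0" --pt "0.6 0.05 0.75 0 0 0 0" --pt "0.6 0.05 0.75 0 0 0 0" --pt "0.6 0.05 0.75 0 0 0 0" --pt "0.6 0.05 0.75 0 0 0 0" --pt "0.6 0.05 0.75 0 0 0 0" --pt "0.6 0.05 0.35 0 0 0 0" --pt "0.6 0 0 0 0 0 0"

```text
time_s: 19.3
ee_pos: [0.5059, -0.1728, 0.1165]
eef_rot: [3.141, -0.0, 0.008]
force: [-0.5, 0.2, -0.8]
grip_width: 0.0562
grip_force: 0.0
```

Run:
```python
from look import *
c=look(); cv2.imwrite("pics/w5.png",c["color"])
```

```text
[ 0.5059 -0.1728  0.1165] [ 3.141 -0.     0.008] 0.0562 19.3
0.94 [162.  25.] [0.5536 0.2076] [0.0505 0.0437] ang 3.1
0.76 [221.  35.] [0.4754 0.206 ] [0.0559 0.0446] ang 3.6
0.41 [197.  37.] [0.5064 0.2342] [0.1769 0.2208] ang 1.3
```

View pics/w5.png

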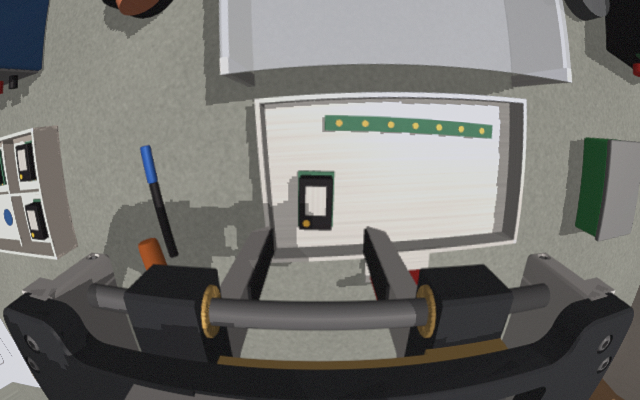

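The last module is centred at (316,200). The two already placed lie flat in the tote at (25,162) and (35,221). I'll grip this one with a narrower opening because the tray wall is close.

>>> move_arm --pt "0.52 0 -0.03 0.3 0 0 0" --pt "0.52 0 0 0.45 0 0 0" --pt "0.52 0 0 0.45 0 0 0" --pt "0.52 0 0 0.4 0 0 0" --pt "0.52 0 0 0.25 0 0 0" --pt "0.52 0 0 0.1 0 0 0" --pt "0.2 0 0 0 0 0 0" --pt "0.2 0 0 0 0 0 0" --pt "0.2 0 0 0 0 0 0" --pt "0.2 0 0 0 0 0 0" --force 15

```text
time_s: 20.4
ee_pos: [0.5062, -0.1699, 0.0198]
eef_rot: [3.141, -0.001, 0.011]
force: [-0.9, 1.3, 5.1]
grip_width: 0.0298
grip_force: 14.9
```

>>> move_arm --pt "0.2 0 0 -0.3 0 0 0" --pt "0.2 0 0 -0.7 0 0 0" --pt "0.2 0 0 -0.7 0 0 0" --pt "0.2 0 0 -0.2 0 0 0" --pt "0.2 -0.039 -0.4 0 0 0 0" --pt "0.2 -0.039 -0.75 0 0 0 0" --pt "0.2 -0.039 -0.75 0 0 0 0" --pt "0.2 -0.039 -0.75 0 0 0 0" --pt "0.2 -0.039 -0.75 0 0 0 0" --pt "0.2 -0.039 -0.75 0 0 0 0" --pt "0.2 -0.039 -0.75 0 0 0 0" --pt "0.2 -0.039 -0.75 0 0 0 0" --pt "0.2 -0.039 -0.75 0 0 0 0" --pt "0.2 -0.039 -0.75 0 0 0 0" --pt "0.2 -0.039 -0.75 0 0 0 0" --pt "0.2 -0.039 -0.75 0 0 0 0" --pt "0.2 -0.039 -0.75 0 0 0 0" --pt "0.2 -0.039 -0.23 0 0 0 0" --pt "0.2 0 0 0 0 0 0"

```text
time_s: 22.3
ee_pos: [0.4726, 0.3121, 0.1131]
eef_rot: [3.141, 0.001, 0.013]
force: [0.3, -1.0, -0.5]
grip_width: 0.0296
grip_force: 14.9
```

>>> move_arm --pt "0.2 0.02 0.02 0.4 0 0 0" --pt "0.2 0 0 0.45 0 0 0" --pt "0.2 0 0 0.45 0 0 0" --pt "0.2 0 0 0.35 0 0 0" --pt "0.2 0 0 0.2 0 0 0" --pt "0.2 0 0 0.1 0 0 0" --pt "0.2 0 0 0 0 0 0"

```text
time_s: 23.0
ee_pos: [0.4745, 0.3098, 0.0165]
eef_rot: [3.141, -0.0, 0.01]
force: [-0.1, 1.0, 0.4]
grip_width: 0.0297
grip_force: 15.0
```

>>> move_arm --pt "0.52 0 0 0 0 0 0" --pt "0.52 0 0 0 0 0 0" --pt "0.52 0 0 0 0 0 0" --pt "0.52 0 0 -0.5 0 0 0" --pt "0.52 0 0 -0.9 0 0 0" --pt "0.52 0 0 -0.9 0 0 0" --pt "0.4 0 0.2 -0.4 0 0 0"

```text
time_s: 23.7
ee_pos: [0.4753, 0.3016, 0.156]
eef_rot: [-3.139, -0.005, 0.012]
force: [0.1, 0.2, -1.0]
grip_width: 0.0438
grip_force: 0.0
```

Run:
```python
from look import *
c=look()
```

```text
[0.4753 0.3016 0.156 ] [-3.139 -0.005  0.012] 0.0438 23.7
0.94 [119. 411.] [0.5539 0.2081] [0.0532 0.0405] ang 2.3
0.88 [189. 310.] [0.4748 0.3101] [0.0559 0.033 ] ang 0.6
0.74 [192. 407.] [0.4761 0.2053] [0.0558 0.038 ] ang 1.8
```

>>> move_arm --pt "0.34 -0.078 0.6 0 0 0 0" --pt "0.34 -0.078 0.75 0 0 0 0" --pt "0.34 -0.078 0.75 0 0 0 0" --pt "0.34 -0.078 0.75 0 0 0 0" --pt "0.34 -0.078 0.75 0 0 0 0" --pt "0.34 -0.078 0.75 0 0 0 0" --pt "0.34 -0.078 0.75 0 0 0 0" --pt "0.34 -0.078 0.75 0 0 0 0" --pt "0.34 -0.078 0.75 0 0 0 0" --pt "0.34 -0.078 0.75 0 0 0 0" --pt "0.34 -0.078 0.75 0 0 0 0" --pt "0.34 -0.078 0.75 0 0 0 0" --pt "0.34 -0.078 0.75 0 0 0 0" --pt "0.34 -0.078 0.75 0 0 0 0" --pt "0.34 -0.078 0.64 0 0 0 0"

```text
time_s: 25.3
ee_pos: [0.4212, -0.2511, 0.1504]
eef_rot: [-3.141, 0.001, 0.01]
force: [0.3, 0.1, -0.8]
grip_width: 0.0321
grip_force: 0.0
```

>>> move_arm --pt "0.34 0 0 0 0 0 -0.146" --pt "0.34 0 0 0 0 0 -0.146" --pt "0.34 0 0 0 0 0 -0.146" --pt "0.34 0 0 0 0 0 -0.146" --pt "0.34 0 0 0 0 0 -0.146" --pt "0.34 0 0 0 0 0 -0.146" --pt "0.34 0 0 0 0 0 -0.146" --pt "0.34 0 0 0 0 0 -0.146" --pt "0.34 0 0 0 0 0 -0.146" --pt "0.34 0 0 0 0 0 -0.146" --pt "0.34 0 0 0 0 0 -0.146" --pt "0.34 0 0 0 0 0 0"

```text
time_s: 26.5
ee_pos: [0.4216, -0.2493, 0.1505]
eef_rot: [-3.14, -0.001, 1.619]
force: [0.9, 0.7, 1.4]
grip_width: 0.0318
grip_force: 0.0
```

Run:
```python
from h import *
o=ctrl.get_obs();print(o["ee_pos"],o["eef_rot"],o["grip_width"],o["time_s"])
c=wrist(); cv2.imwrite("pics/w6.png",c["color"])
for ce,s,m in blobs(c,(0,120,60),(8,255,255),150):
    q=cv2.boxPoints(cv2.minAreaRect(np.argwhere(m)[:,::-1].astype(np.float32)))
    print(ce.round(1),s,wpt(c,ce,.072).round(4),[wpt(c,p,.072)[:2].round(4).tolist() for p in q])
```

```text
[ 0.42162112 -0.24934163  0.15046936] [-3.14049544e+00 -9.10853977e-04  1.61930418e+00] 0.031790221348554075 26.5
[317.2 208.4] [313 171  10  75 613] [ 0.4209 -0.2513  0.072 ] [[0.4152, -0.2188], [0.4223, -0.2184], [0.4269, -0.2855], [0.4193, -0.286]]
```

View pics/w6.png

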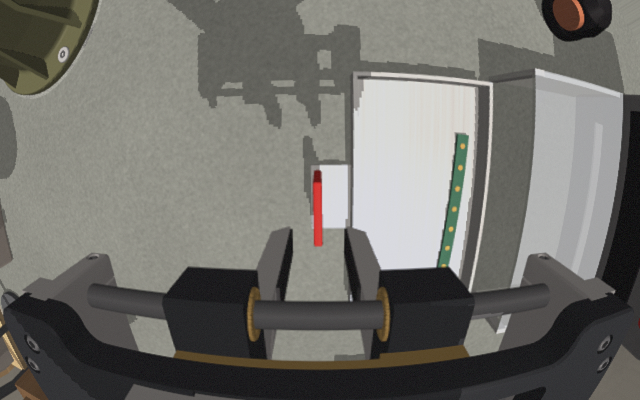

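The tray is out and holds only the offcut, and the tab is at (317,208). All three modules are within 5 mm of their dots. I'll grip the tab and push.

>>> move_arm --pt "0.34 -0.04 -0.01 0.3 0 0 0" --pt "0.34 0 0 0.4 0 0 0" --pt "0.34 0 0 0.4 0 0 0" --pt "0.34 0 0 0.4 0 0 0" --pt "0.34 0 0 0.4 0 0 0" --pt "0.34 0 0 0.2 0 0 0" --pt "0 0 0 0 0 0 0" --pt "0 0 0 0 0 0 0" --pt "0 0 0 0 0 0 0" --pt "0 0 0 0 0 0 0" --force 30

```text
time_s: 27.55
ee_pos: [0.4217, -0.252, 0.0473]
eef_rot: [3.141, 0.001, 1.617]
force: [-1.3, -0.0, 2.7]
grip_width: 0.0081
grip_force: 30.0
```

>>> move_arm --pt "0 0 0.1 0 0 0 0" --pt "0 0 0.25 0 0 0 0" --pt "0 0 0.25 0 0 0 0" --pt "0 0 0.25 0 0 0 0" --pt "0 0 0.25 0 0 0 0" --pt "0 0 0.25 0 0 0 0" --pt "0 0 0.25 0 0 0 0" --pt "0 0 0.25 0 0 0 0" --pt "0 0 0.25 0 0 0 0" --pt "0 0 0.25 0 0 0 0" --pt "0 0 0.25 0 0 0 0" --pt "0 0 0.1 0 0 0 0" --pt "0 0 0 0 0 0 0"

```text
time_s: 28.85
ee_pos: [0.5575, -0.2436, 0.0473]
eef_rot: [3.14, -0.002, 1.618]
force: [1.9, 13.8, 6.7]
grip_width: 0.0079
grip_force: 30.0
```

>>> move_arm --pt "0 0 0.04 0 0 0 0" --pt "0 0 0.04 0 0 0 0" --pt "0 0 0 0 0 0 0"

```text
time_s: 29.15
ee_pos: [0.5607, -0.2435, 0.0473]
eef_rot: [3.142, -0.002, 1.618]
force: [-2.5, 13.9, 8.3]
grip_width: 0.008
grip_force: 30.0
```

>>> move_arm --pt "0 0 0.03 0 0 0 0" --pt "0 0 0.03 0 0 0 0" --pt "0 0 0 0 0 0 0"

```text
time_s: 29.45
ee_pos: [0.5607, -0.2434, 0.0472]
eef_rot: [-3.135, -0.004, 1.617]
force: [-26.9, 14.4, 23.6]
grip_width: 0.008
grip_force: 30.0
```

The tray is against the home stop: it stalled at 27 N after 140 mm of travel. I'll release and retreat.

>>> move_arm --pt "0.34 0 0 0 0 0 0" --pt "0.34 0 -0.06 0 0 0 0" --pt "0.34 0 0 -0.3 0 0 0" --pt "0.34 0 0 -0.7 0 0 0" --pt "0.34 0 0 -0.7 0 0 0" --pt "0.34 0 0 -0.7 0 0 0" --pt "0.34 0 -0.7 -0.4 0 0 0" --pt "0.34 0 -0.7 0 0 0 0" --pt "0.34 0 0 0 0 0 0"

```text
time_s: 30.35
ee_pos: [0.4881, -0.2489, 0.1885]
eef_rot: [3.14, 0.001, 1.615]
force: [-1.3, -0.0, -0.5]
grip_width: 0.0321
grip_force: 0.0
```

Run:
```python
from h import *
c=wrist()
for ce,s,m in blobs(c,(0,120,60),(8,255,255),150): print(ce.round(1),s,wpt(c,ce,.072).round(4))
for k in("offcut","module1","packed"):
  for r in ctrl.cut_out(k,c)[:3]: print(k,round(r["conf"],2),np.round(r["centre"]),wpt(c,r["centre"][::-1],.02).round(3))
cv2.imwrite("pics/w7.png",c["color"])
```

```text
[385.  192.5] [376 161  19  65 921] [ 0.5548 -0.2431  0.072 ]
```

View pics/w7.png

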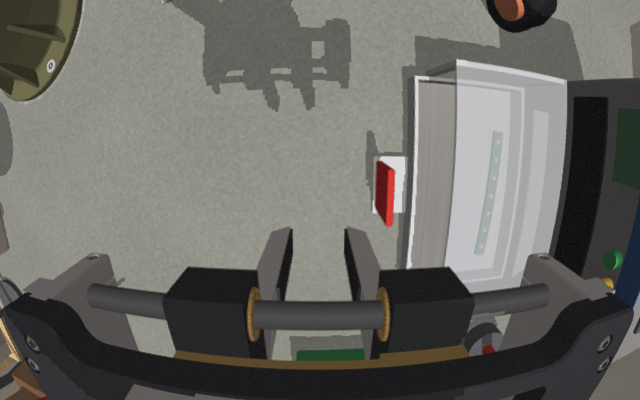

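The tray is home, with the offcut showing through the canopy at (490,190) and the gripper clear of everything. I'll hand it in.

```bash
python3 -c "
from station import ctrl
print(ctrl.hand_in())"
```

```text
the job is handed in; nothing more can be done
None
```

I handed the job in at about 30 s of the 72 s allowed, with no verdict shown: the three modules sit flat in the tote, each within about 5 mm of its blue dot, and the tray is pushed home against its stop with the offcut still in it.

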